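# Close the canister and hold the push gauge on its lid

### The arm

A 6-joint arm with a two-finger parallel gripper is mounted at the origin on a cart in front of the work surface, level with it; the furniture and walls round the work are solid. World frame = base frame: x ahead of the robot, y to its left, z up, the work surface at z = 0. Lengths are in mm, angles in rad, forces in N, time in s.
With the tool pointing down it reaches from about 275 to 1000 mm from the base axis. Payload 8.4 kg.
Tool frame: the origin (TCP) lies where the fingers leave the gripper's body, on its centre line; the fingertips stand 73 mm ahead of it and the grasp point (between the pads) lies 54 mm ahead of it (grip_point_offset is the distance from the TCP to the grasp point, in mm); z points along the fingers, y is the direction in which the jaws open and shut (so a half turn about z gives the same grasp; the last joint's range is limited). The gripper opens to 85 mm and grips with 20 to 120 N. Pads are 22 mm wide; open, the fingers measure 114 mm over their backs; the gripper's body (76 mm by 85 mm) begins 54 mm behind the grasp point. The pads swing forward as they close: fully open they stand 13 mm farther back than shut.
Start: joints at [1.173, 0.353, 1.633, -0, 1.155, -0.002], TCP at [240.966, 576.684, 303.881] pointing down, gripper open.
Joint ranges: [-2.63, 2.63], [-0.92, 2.1], [0.06, 2.66], [-1.3, 4.44], [0, 2.69], [-3.02, 3.02]. Speed limits (rad/s): [2.22, 2.22, 2.79, 3.14, 3.14, 3.14].

### API

Orientations are given as [roll, pitch, yaw] about the fixed x, y, z axes, in that order (R = Rz(yaw) Ry(pitch) Rx(roll)).
In Python, from rig import sense, grab_frame, sign_off, grip_point_offset gives the robot as it stands. The module is installed in compiled form; this text tells all that it offers.
- The arm moves only by the tool drive_tool, never from a script. Its argument "targets" is one flat list of numbers, 7 for each row, row after row: the shift along the tool's x, y, z in m, then the turn, a rotation vector about the tool's x, y, z in rad, then the opening, from 0 (shut) to 1 (fully open). In form: [tx, ty, tz, wx, wy, wz, grip, tx, ty, tz, wx, wy, wz, grip, ...]. A call has 1 to 12 rows; each row is the pose to reach, as a shift and turn from the pose commanded when the call began, along the tool's axes at that moment; what a row does not reach only later rows make up. A row lasts 1/12 s, in which the tool goes at most 41.7 mm and 7.16 degrees, less where a joint would pass 70% of its speed; a pose out of reach is approached as far as the arm can. A call with a gripper value outside its range is refused whole. The fingers move at their own pace and stop on an object; "force" is the grip in N (left out, the last holds). Time passes only in rows, so rows that repeat a pose let the fingers close. It gives the time, the measured TCP pose, the force and the opening at its end, in the units of the state.
- sense(): the state, without advancing time (a new reading comes with each control period).
- grab_frame(name): name is "side" or "top" or "wrist"; returns a dict with "color" (400x640x3 uint8, blue, green, red), "vertical_fov" (degrees; the focal length in pixels is half the picture's height over the tangent of half this angle, whatever the lens; pixels are square), "cx", "cy" (the principal point, pixels), "k1" (the pictures are not rectified: a ray, as slopes to the right and down, at radius r is drawn at 1 + k1 r^2 times it, then the intrinsics apply), "world_from_camera" (4x4, takes a point from camera to world coordinates). Camera axes: x right, y down, z forward; pixel columns grow to the right and rows downward; lengths in mm; the calibration is good to about 2 mm. A picture is of the moment at which its call begins. There is no depth.
- sign_off(): hands the job in, once; it reports no verdict.
The state is a dict: "clock": time; "qpos": joint angles; "qvel": joint speeds; "joint_efforts": joint torques, N m; "eef_pos": TCP position; "tcp_rot": TCP orientation; "contact_force": force on the tool from outside, world axes, zero at the start; "wrist_torque": the same for the moment, N m; "opening": opening from 0.0 (shut) to 1.0 (fully open).
Only numpy, scipy, OpenCV 4.12 (cv2) and the standard library are available. Lean on these libraries where they do the work, as an engineer would, in place of code of your own. Each camera call takes 0.05 s, during which the arm holds its last target. There are 200 camera calls.

### The job

Set the loose wooden lid on the white canister so that it sits fully seated and level, and let go of it. Then take the push gauge from its stand and press its tip gently on the lid inside the dark ring, upright, until the plunger is about half-way in (7 mm of its 14 mm). Finish while still holding the gauge there at that light pressure, not letting go; leave the canister where it stands and the other things on the worktop undisturbed.

Things in the scene. Friction and masses are not known exactly. Their poses are not given: they have to be found in the camera images.
- lid_knob (a point): Centre of the round upright knob (20 mm diameter, 30 mm high) of the loose pale-wood lid, 0.12 kg, where it is gripped. Below the knob a flange 108 mm wide, 7 mm thick (its top 15 mm, its underside 22 mm below this point), then a tapered plug 86 mm wide (80 at its foot), 10 mm deep, on which it lies on the worktop. z: lid's axis, up; x: towards the dark ring.
- lid_spot (a point): Centre of the thin dark steel ring (23 mm in diameter) inlaid flush in the lid's flange, on its upper face: the marked spot, 34 mm from the lid's axis along the lid's x and 15 mm below point lid_knob. The lid's knob rises 30 mm above this face. Inside the ring is flat wood.
- canister_rim (a point): Centre of the mouth, at rim height, of the white stoneware canister: straight round open pot, 100 mm outer and 92 mm inner diameter, 80 mm high, loose on the worktop, 0.9 kg. z up. With the lid seated its plug is inside the mouth, its flange on the rim, and point lid_knob 22 mm above this point.
- gauge_grip (a point): Centre of the round black grip (24 mm diameter, 58 mm high) of the push gauge, a loose pen-like tool, 0.12 kg, upright in its stand. Steel cap above (top +37 mm); below, a collar 34 mm wide resting on the stand (underside -34 mm), a nose 18 mm wide and 30 mm long, then the plunger, 9 mm wide, its tip 94 mm below this point on the axis when out. z: axis, up from tip to cap.
- gauge_tip (a point): Foot of the gauge's plunger, in the centre of its tip, on the gauge's axis. It moves with the plunger. In the stand it is 10 mm above the worktop.
- plunger (a joint): How far the plunger is pushed into the gauge, m: 0 is out (free), 0.014 fully in. A spring resists with about 1 N at the start of travel, 3.8 N at 7 mm and 6.6 N fully in.
- stand_mouth (a point): Centre of the upper face of the gauge's stand, a fixed upright wooden block 60 x 60 mm and 70 mm high (66 x 66 mm at the foot) with a 23 mm hole straight down through it. The gauge is drawn straight up; its nose and plunger reach 60 mm into the hole.
- jigger: Bystander: steel double-cone bar measure, 45 mm across, 80 mm high, loose. Origin under its centre, z up.
- bitters_bottle: Bystander: small brown dropper bottle, 33 mm across, 102 mm high, loose. Origin under its centre, z up.
- coaster: Bystander: flat glass coaster, 85 mm in diameter, 8 mm thick, loose. Origin under its centre.
- wine_stopper: Bystander: bottle stopper with a black ribbed plug on a chrome ball, 36 mm across, 65 mm high, loose. Origin under its centre, z up.
- clip_jar: Bystander: small glass jar, 66 mm across, 78 mm high, loose. Origin under its centre, z up.
There are look-alikes about, which are no part of the job. What is meant by the part that bears lid_knob is not pink or turquoise, and is the larger of those in its own colour.

How it is judged:
By the outcome, as a careful person would: the job done as asked, in the order asked, and still so for the second after the job is handed in, while the arm keeps its last pose, push and grip.
It also fails if it takes over 58 s, if anything falls off the work surface, if the arm or the gripper's body presses on something with over 40 N, if the wrist force passes 120 N, or if a joint passes its speed limit or range.

## Working session

There is one attempt and no reset: what is moved stays moved. The work goes in short steps, Python scripts to look and compute and a tool call to move; the robot and the scene stay as the last step left them, time stands still between calls to the robot, and variables do not carry over. Pictures are saved under pics/ and viewed, about 8 in all and at most 12, crops included, and the job is handed in when it is done.

Besides the shell and the picture viewer there is one more tool, called after "Emit:" by a JSON object that holds its "op" and its "data". drive_tool: Moves the arm, as the interface text tells. Its arguments: {"type":"object","properties":{"targets":{"type":"array"},"force":{"type":"number"}},"required":["targets"]}

```bash
mkdir -p pics
cat > h.py <<'E'
import numpy as np, cv2, math
from scipy.spatial.transform import Rotation as Ro
from rig import sense, grab_frame, sign_off, grip_point_offset
def K(f):
    h,w=f["color"].shape[:2]; fl=h/2/math.tan(math.radians(f["vertical_fov"])/2); return fl
def ray(f,u,v):
    fl=K(f); xd=np.array([(u-f["cx"])/fl,(v-f["cy"])/fl]); x=xd.copy()
    for _ in range(30): x=xd/(1+f["k1"]*(x@x))
    T=np.array(f["world_from_camera"]); return T[:3,3],T[:3,:3]@np.array([x[0],x[1],1])
def onz(f,u,v,z):
    o,d=ray(f,u,v); return o+d*(z-o[2])/d[2]
def proj(f,p):
    T=np.array(f["world_from_camera"]); c=T[:3,:3].T@(np.array(p,float)-T[:3,3]); x=c[:2]/c[2]
    return x*(1+f["k1"]*(x@x))*K(f)+np.array([f["cx"],f["cy"]])
def tri(f,a,g,b):
    o,d=ray(f,*a);p,e=ray(g,*b);s=np.linalg.lstsq(np.c_[d,-e],p-o,rcond=None)[0]
    return (o+s[0]*d+p+s[1]*e)/2, np.linalg.norm(o+s[0]*d-p-s[1]*e)
def tool(p): # world displacement of TCP to point p (mm) in tool axes, m
    s=sense(); R=Ro.from_euler('xyz',s["tcp_rot"]); return R.inv().apply(np.array(p)-s["eef_pos"])/1000
E
python3 - <<'E'
from h import *
import rig
for n in("side","top","wrist"):
    f=grab_frame(n); cv2.imwrite(f"pics/{n}0.png",f["color"]); print(n,f["vertical_fov"],f["k1"],np.round(f["world_from_camera"],2).tolist())
print(sense(), grip_point_offset)
E
```

```text
side 53.12854600469792 -0.0016767823868517192 [[0.9, -0.25, 0.37, 73.14], [-0.45, -0.48, 0.75, -638.87], [-0.01, -0.84, -0.54, 753.02], [0.0, 0.0, 0.0, 1.0]]
top 47.92346828977383 -0.04708854411878998 [[0.01, -1.0, 0.06, 430.23], [-1.0, -0.01, 0.0, 279.37], [-0.0, -0.06, -1.0, 1411.17], [0.0, 0.0, 0.0, 1.0]]
wrist 59.85588167696191 -0.03165858679543011 [[0.39, 0.89, 0.25, 177.28], [0.92, -0.37, -0.1, 602.36], [-0.0, 0.27, -0.96, 373.38], [0.0, 0.0, 0.0, 1.0]]
{'clock': 0.15, 'qpos': array([ 1.17260687e+00,  3.53526574e-01,  1.63392832e+00, -2.71299091e-05,
        1.15516846e+00, -2.40820137e-03]), 'qvel': array([-0.00094119, -0.00163928, -0.00312672,  0.0007381 ,  0.00140019,
        0.00093088]), 'joint_efforts': array([ 3.64785556e-04, -6.05640793e+01, -3.42339134e+01, -8.29692249e-05,
        6.11130497e-03, -3.80810093e-05]), 'eef_pos': array([240.86577632, 576.44043812, 303.32562997]), 'tcp_rot': array([-3.14056190e+00,  2.23266520e-05,  2.74582238e+00]), 'contact_force': array([ 0.29725759,  0.38563927, -0.0161414 ]), 'wrist_torque': array([-0.03284605,  0.01408126, -0.01260936]), 'opening': 1.001623699147712} 53.900000000000006
```

View pics/top0.png

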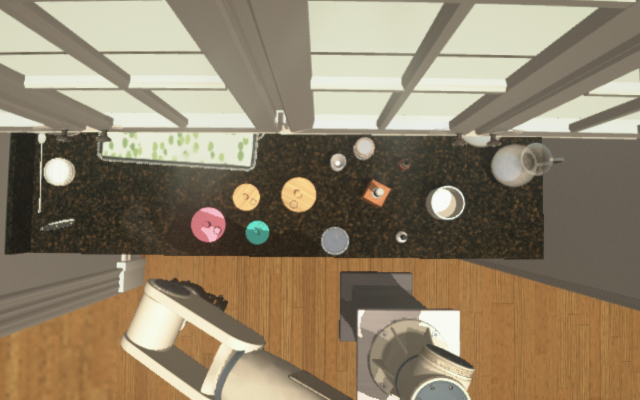

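View pics/side0.png

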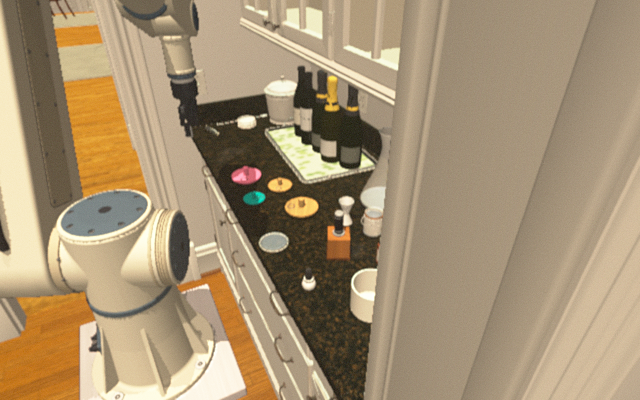

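The top view shows four lid candidates: large pale wood (298,195), small pale wood (246,197), pink (208,225) and turquoise (257,232). By the description I choose the large pale one. The gauge in its stand is at (376,192) and the canister at (446,203). Next is a close crop to check the choice.

Run:
```python
from h import *
f=grab_frame("top"); g=grab_frame("side")
c=f["color"][150:250,220:480]; c=cv2.resize(c,None,fx=3,fy=3,interpolation=cv2.INTER_CUBIC)
d=cv2.resize(g["color"][160:330,230:400],None,fx=1.5,fy=1.5,interpolation=cv2.INTER_CUBIC)
o=np.zeros((c.shape[0]+d.shape[0],c.shape[1],3),np.uint8);o[:300]=c;o[300:,:d.shape[1]]=d
cv2.imwrite("pics/crop1.png",o)
print("lid",onz(f,298.5,195,17),"can",onz(f,446,203,80),"gauge",onz(f,378,190,140),"stand",onz(f,376,194,70))
print("cabinet edge", [onz(f,280,131,z) for z in (0,300,500,700)])
for n,u,v in(("small",246,197),("jig",338,162),("jar",364,148),("bitters",405,164),("stopper",401,237),("coaster",335,241)): print(n,onz(f,u,v,20))
hsv=cv2.cvtColor(f["color"],cv2.COLOR_BGR2HSV); m=cv2.inRange(hsv,(10,70,120),(30,255,255)); m[:150]=0;m[255:]=0
n,l,s,ce=cv2.connectedComponentsWithStats(m)
for i in range(1,n):
    if s[i,4]>100: print(s[i],ce[i],onz(f,*ce[i],15))
# ring direction
```

```text
lid [501.71832975 346.32811312  17.        ] can [479.35868661 -94.71185638  80.        ] gauge [511.99261037 115.50294841 140.        ] stand [504.46201507 112.42306049  70.        ]
cabinet edge [array([705.12724321, 408.61761915,   0.        ]), array([646.68608528, 381.13982779, 300.        ]), array([607.72531332, 362.82130022, 500.        ]), array([568.76454137, 344.50277264, 700.        ])]
small [493.6039412  508.88468097  20.        ]
jig [605.62009792 224.7520484   20.        ]
jar [650.4222665 144.0475388  20.       ]
bitters [601.72163599  16.04964977  20.        ]
stopper [375.24222714  28.44685054  20.        ]
coaster [360.96970924 231.9324431   20.        ]
[281 177  35  36 993] [298.23363545 194.30916415] [503.96132689 347.28097037  15.        ]
[363 180  28  27 340] [376.42647059 193.14705882] [510.17628657 104.25829832  15.        ]
[232 183  28  28 613] [245.72104405 196.78792822] [494.48249232 510.59294172  15.        ]
```

View pics/crop1.png

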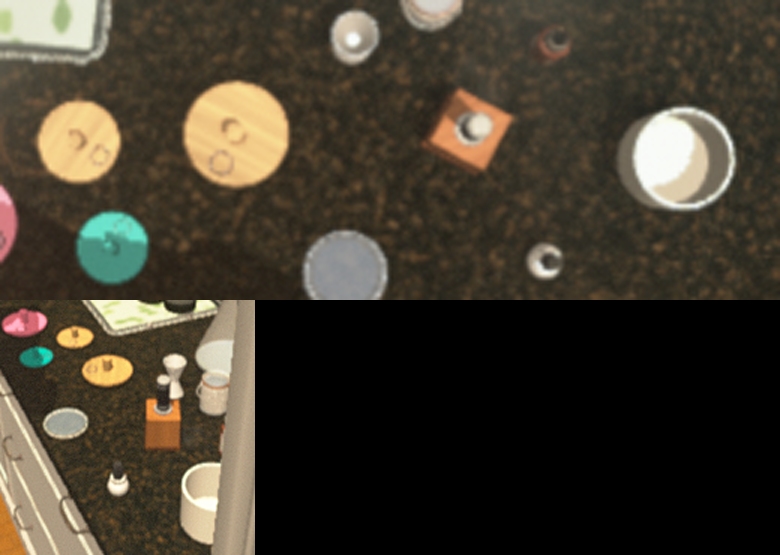

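The crop confirms the large pale lid, with its ring at about (294,204), on the robot side of the knob. I'm moving above it for a close wrist look.

Emit:
{"op": "drive_tool", "data": {"targets": [-0.331, -0.11, 0.1, 0, 0, -0.396, 1, -0.331, -0.11, 0.1, 0, 0, -0.396, 1, -0.331, -0.11, 0.1, 0, 0, -0.396, 1, -0.331, -0.11, 0.1, 0, 0, -0.396, 1, -0.331, -0.11, 0.1, 0, 0, -0.396, 1, -0.331, -0.11, 0.1, 0, 0, -0.396, 1, -0.331, -0.11, 0.1, 0, 0, -0.396, 1, -0.331, -0.11, 0.1, 0, 0, -0.396, 1, -0.331, -0.11, 0.1, 0, 0, -0.396, 1, -0.331, -0.11, 0.1, 0, 0, -0.396, 1, -0.331, -0.11, 0.1, 0, 0, -0.396, 1, -0.331, -0.11, 0.1, 0, 0, -0.396, 1], "force": 40}}

```text
clock: 1.25
eef_pos: [503.8, 347.7, 203.8]
tcp_rot: [3.142, -0.0, 3.141]
contact_force: [-1.0, 1.2, 1.0]
opening: 0.999
```

Run:
```python
from h import *
f=grab_frame("wrist"); cv2.imwrite("pics/w1.png",f["color"])
s=sense(); print(s["clock"],s["eef_pos"],s["tcp_rot"],s["qpos"],s["contact_force"])
print(np.round(f["world_from_camera"],3).tolist())
print("lid pred",proj(f,[502,347,47]))
```

```text
1.3 [503.44655158 348.19563701 204.11590696] [ 3.14128411e+00 -1.11077657e-04 -3.14104985e+00] [ 6.02491784e-01  4.41186916e-01  1.74599986e+00  3.88778033e-04
  9.54322750e-01 -9.69072094e-01] [ 0.14383892 -0.8997153   0.37153548]
[[0.0, 0.963, 0.271, 434.919], [1.0, -0.0, 0.001, 347.15], [0.001, 0.271, -0.963, 274.034], [0.0, 0.0, 0.0, 1.0]]
lid pred [319.06355247 203.02164567]
```

View pics/w1.png

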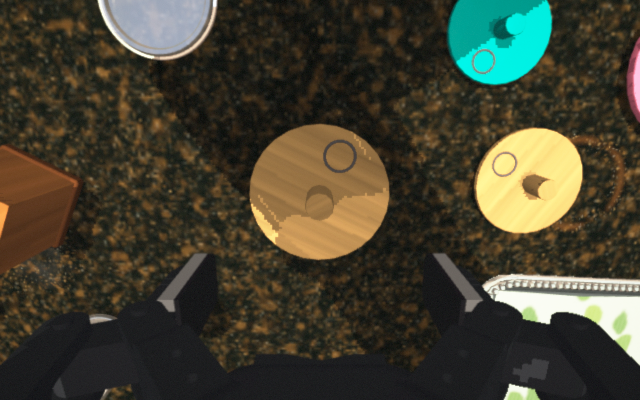

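The wrist picture shows the large lid with flange centre about (319.5,191.5), knob top (319,206) and ring (340,156).

Run:
```python
from h import *
f=grab_frame("wrist")
hsv=cv2.cvtColor(f["color"],cv2.COLOR_BGR2HSV)
m=cv2.inRange(hsv,(8,90,70),(28,255,255));m[:110]=0;m[270:]=0;m[:,:230]=0;m[:,410:]=0
m=cv2.morphologyEx(m,cv2.MORPH_OPEN,np.ones((5,5)));m=cv2.morphologyEx(m,cv2.MORPH_CLOSE,np.ones((15,15)))
c=max(cv2.findContours(m,0,2)[0],key=cv2.contourArea);e=cv2.fitEllipse(cv2.convexHull(c));print(e)
P=np.array([onz(f,*p[0],16) for p in cv2.convexHull(c)]);print(cv2.minEnclosingCircle(P[:,:2].astype(np.float32)))
print("flange",onz(f,*e[0],17),"knobtop",onz(f,319,205,47),"ring",onz(f,340,156,17))
s=sense();print(s["eef_pos"])
t=grab_frame("top");g=grab_frame("side")
a,b=ray(t,150,131),ray(t,450,131);n=np.cross(a[1],b[1])
for u,v in((300,49),(370,84)):
    o,d=ray(g,u,v);print("cab",o+d*(n@(a[0]-o))/(n@d))
```

```text
((308.1404113769531, 199.808837890625), (137.24977111816406, 171.03805541992188), 55.83901596069336)
((516.4248046875, 338.6706848144531), 68.3197250366211)
flange [508.1300938  339.14804512  17.        ] knobtop [503.23818039 347.52235557  47.        ] ring [474.20737799 363.12585086  17.        ]
[503.29599352 348.50810419 204.26296357]
cab [615.80417787 568.06651948 451.84997955]
cab [620.22809316 167.66761662 449.59003293]
```

Emit:
{"op": "drive_tool", "data": {"targets": [0, 0, 0.04, 0, 0, 0, 1, 0, 0, 0.08, 0, 0, 0, 1, 0, 0, 0.1, 0, 0, 0, 1, 0, 0, 0.111, 0, 0, 0, 1, 0, 0, 0.111, 0, 0, 0, 0.6, 0, 0, 0.111, 0, 0, 0, 0.3, 0, 0, 0.111, 0, 0, 0, 0, 0, 0, 0.111, 0, 0, 0, 0, 0, 0, 0.111, 0, 0, 0, 0, 0, 0, 0.111, 0, 0, 0, 0, 0, 0, 0.111, 0, 0, 0, 0, 0, 0, 0.111, 0, 0, 0, 0], "force": 40}}

```text
clock: 2.45
eef_pos: [504.6, 348.1, 94.4]
tcp_rot: [3.14, 0.002, -3.142]
contact_force: [-0.2, -0.5, 7.9]
opening: 0.217
```

Run:
```python
from h import *
s=sense(); print(s["clock"],s["eef_pos"],s["tcp_rot"],s["opening"],s["contact_force"],s["wrist_torque"])
t=grab_frame("top")
hsv=cv2.cvtColor(t["color"],cv2.COLOR_BGR2HSV)
# canister rim: bright low-sat outer contour
m=cv2.inRange(hsv,(0,0,150),(179,90,255));m[:175]=0;m[230:]=0;m[:,:420]=0;m[:,475:]=0
c=max(cv2.findContours(m,0,2)[0],key=cv2.contourArea);print(cv2.boundingRect(c),cv2.fitEllipse(c))
cv2.imwrite("pics/can.png",np.hstack([cv2.resize(t["color"][175:230,415:480],None,fx=5,fy=5,interpolation=cv2.INTER_CUBIC),cv2.cvtColor(cv2.resize(m[175:230,415:480],None,fx=5,fy=5),cv2.COLOR_GRAY2BGR)]))
```

```text
2.45 [504.61425759 348.05753006  94.44490129] [ 3.14024123e+00  1.75625050e-03 -3.14151581e+00] 0.2174156772901017 [-0.15590291 -0.50497114  7.9324459 ] [-0.06070482  0.25286247 -0.01034342]
(431, 186, 34, 34) ((447.4270935058594, 202.4158172607422), (33.166160583496094, 33.674537658691406), 157.00457763671875)
```

Emit:
{"op": "drive_tool", "data": {"targets": [0, 0, -0.01, 0, 0, 0, 0, 0, 0, -0.03, 0, 0, 0, 0, 0, 0, -0.06, 0, 0, 0, 0, 0, 0, -0.09, 0, 0, 0, 0, 0, 0, -0.12, 0, 0, 0, 0, 0, 0, -0.12, 0, 0, 0, 0, 0, 0, -0.12, 0, 0, 0, 0], "force": 50}}

```text
clock: 3.08
eef_pos: [504.9, 348.1, 215.7]
tcp_rot: [3.139, 0.004, -3.141]
contact_force: [-0.7, 0.1, -1.5]
opening: 0.215
```

Run:
```python
from h import *
s=sense(); print(s["clock"],s["eef_pos"],s["tcp_rot"],s["opening"],s["contact_force"],s["wrist_torque"])
w=grab_frame("wrist")["color"]; g=grab_frame("side")["color"]
o=np.vstack([w[:,:,:],]);cv2.imwrite("pics/held.png",np.hstack([cv2.resize(w,(480,300)),cv2.resize(g[120:300,200:380],(300,300))]))
t=grab_frame("top"); print("can",onz(t,447.45,202.42,80))
```

```text
3.0833 [504.87927668 348.12217381 215.73114338] [ 3.13895753  0.00391045 -3.14146772] 0.2151750716113619 [-0.73574373  0.11854051 -1.46050823] [-0.00144926  0.02139664  0.0039546 ]
can [481.12530558 -99.05744822  80.        ]
```

View pics/held.png

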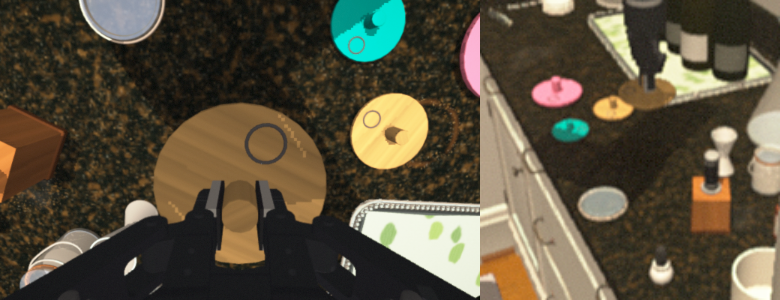

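Lid is held level on its knob (ring visible ahead of it, weight about 1.5 N). I'm carrying it round the robot side of the gauge towards the canister.

Emit:
{"op": "drive_tool", "data": {"targets": [0.02, -0.02, 0, 0, 0, 0, 0, 0.045, -0.045, 0, 0, 0, 0, 0.07, -0.07, 0, 0, 0, 0, 0.095, -0.095, 0, 0, 0, 0, 0.105, -0.13, 0, 0, 0, 0, 0.105, -0.165, 0, 0, 0, 0, 0.105, -0.2, 0, 0, 0, 0, 0.105, -0.235, 0, 0, 0, 0, 0.105, -0.27, 0, 0, 0, 0, 0.09, -0.3, 0, 0, 0, 0, 0.06, -0.32, 0, 0, 0, 0, 0.024, -0.328, 0, 0, 0, 0]}}

```text
invalid input at $.targets: expected a multiple of 7 numbers
```

Emit:
{"op": "drive_tool", "data": {"targets": [0, 0, 0, 0, 0, 0, 0, 0, 0, 0, 0, 0, 0, 0]}}

```text
clock: 3.4
eef_pos: [503.4, 347.2, 211.7]
tcp_rot: [-3.14, -0.002, -3.141]
contact_force: [-0.3, -0.2, -0.6]
opening: 0.214
```

Run:
```python
from h import *
s=sense(); print(s["clock"],s["eef_pos"],s["tcp_rot"],s["opening"],s["contact_force"],s["wrist_torque"])
w=grab_frame("wrist"); cv2.imwrite("pics/w2.png",w["color"])
print([proj(w,[481+50*math.cos(a),-99+50*math.sin(a),80]).round() for a in np.arange(0,6.3,1.57)])
```

```text
3.4 [503.43956283 347.21641473 211.67346799] [-3.14032173e+00 -1.81933914e-03 -3.14139423e+00] 0.21421933742812416 [-0.30960105 -0.16191033 -0.56422928] [-0.05223968 -0.00252481  0.00758255]
[array([-291.,  251.]), array([-267.,  184.]), array([-344.,  112.]), array([-361.,  184.]), array([-291.,  251.])]
```

View pics/w2.png

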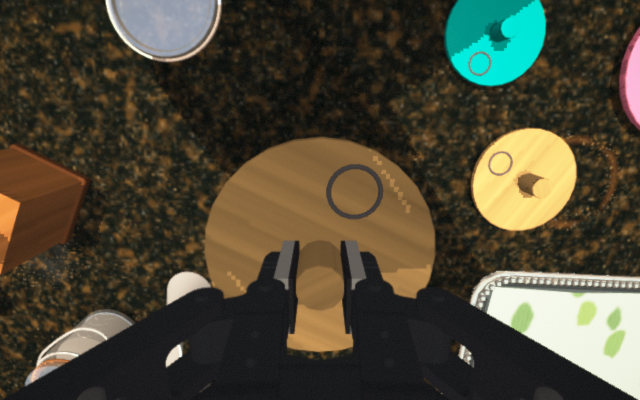

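One move was refused for its row length; the picture still shows the lid held over its start. I'm resending it.

Emit:
{"op": "drive_tool", "data": {"targets": [0.02, -0.02, 0, 0, 0, 0, 0, 0.045, -0.045, 0, 0, 0, 0, 0, 0.07, -0.07, 0, 0, 0, 0, 0, 0.095, -0.095, 0, 0, 0, 0, 0, 0.105, -0.13, 0, 0, 0, 0, 0, 0.105, -0.165, 0, 0, 0, 0, 0, 0.105, -0.2, 0, 0, 0, 0, 0, 0.105, -0.235, 0, 0, 0, 0, 0, 0.105, -0.27, 0, 0, 0, 0, 0, 0.09, -0.3, 0, 0, 0, 0, 0, 0.06, -0.32, 0, 0, 0, 0, 0, 0.024, -0.328, 0, 0, 0, 0, 0]}}

```text
clock: 4.45
eef_pos: [479.1, 16.8, 212.5]
tcp_rot: [-3.141, -0.002, 3.14]
contact_force: [0.4, 0.9, -0.4]
opening: 0.217
```

Emit:
{"op": "drive_tool", "data": {"targets": [0, 0, 0, 0, 0, 0, 0, 0, 0, 0, 0, 0, 0, 0, 0, 0, 0, 0, 0, 0, 0]}}

```text
clock: 4.7
eef_pos: [479.3, 19.5, 212.2]
tcp_rot: [-3.142, -0.002, 3.141]
contact_force: [-0.7, 0.4, -1.3]
opening: 0.213
```

Run:
```python
from h import *
s=sense(); print(s["clock"],s["eef_pos"],s["tcp_rot"],s["opening"],s["contact_force"],s["wrist_torque"])
w=grab_frame("wrist"); cv2.imwrite("pics/w3.png",w["color"])
print([proj(w,[481+50*math.cos(a),-99+50*math.sin(a),80]).round() for a in np.arange(0,6.3,1.57)])
```

```text
4.7 [479.30348837  19.52589392 212.15912712] [-3.14155812e+00 -2.06104417e-03  3.14139699e+00] 0.21290601709518428 [-0.71204715  0.40259051 -1.25982859] [ 0.01548028  0.04577302 -0.00796578]
[array([141., 291.]), array([209., 220.]), array([117., 139.]), array([ 52., 220.]), array([141., 291.])]
```

View pics/w3.png

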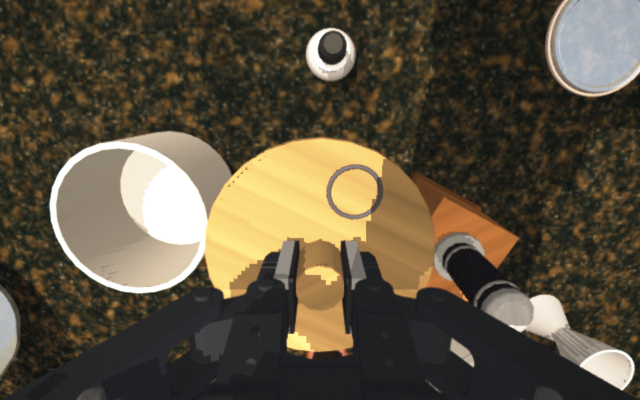

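Here the rim's edges are at u 51..208 and v 141..292, matching the predicted 52..209 and 139..291, so the canister is at (481,-99). The gauge's cap is at about (505,308), and the held lid's ring at (355,191).

Run:
```python
from h import *
w=grab_frame("wrist");s=sense();print(s["eef_pos"])
for z in(133,136,139): print(z,[onz(w,*p,z).round(1) for p in((320,138),(206,231),(436,231),(355,191))])
```

```text
[478.85999333  19.95128167 212.42934476]
133 [array([425.2,  19.5, 133. ]), array([467.6, -32.9, 133. ]), array([467.5,  73.1, 133. ]), array([448.5,  35.1, 133. ])]
136 [array([424.9,  19.5, 136. ]), array([466.4, -31.9, 136. ]), array([466.4,  72. , 136. ]), array([447.8,  34.8, 136. ])]
139 [array([424.6,  19.5, 139. ]), array([465.3, -30.8, 139. ]), array([465.2,  70.9, 139. ]), array([447. ,  34.5, 139. ])]
```

Emit:
{"op": "drive_tool", "data": {"targets": [-0.001, -0.02, 0, 0, 0, 0, 0, -0.002, -0.045, 0, 0, 0, 0, 0, -0.002, -0.07, 0, 0, 0, 0, 0, -0.002, -0.095, 0, 0, 0, 0, 0, -0.002, -0.112, 0, 0, 0, 0, 0, -0.002, -0.119, 0, 0, 0, 0, 0, -0.002, -0.119, 0.01, 0, 0, 0, 0, -0.002, -0.119, 0.02, 0, 0, 0, 0, -0.002, -0.119, 0.026, 0, 0, 0, 0, -0.002, -0.119, 0.03, 0, 0, 0, 0, -0.002, -0.119, 0.03, 0, 0, 0, 0, -0.002, -0.119, 0.03, 0, 0, 0, 0]}}

```text
clock: 5.8
eef_pos: [481.9, -98.8, 182.4]
tcp_rot: [3.141, -0.001, -3.14]
contact_force: [0.8, -0.2, -0.9]
opening: 0.219
```

Run:
```python
from h import *
s=sense(); print(s["clock"],s["eef_pos"],s["tcp_rot"],s["opening"],s["contact_force"],s["wrist_torque"])
```

```text
5.8 [481.8951581  -98.76417094 182.40578164] [ 3.14132323e+00 -1.04008645e-03 -3.14044630e+00] 0.21874786817165026 [ 0.7928662  -0.16787023 -0.8758019 ] [ 0.00410975 -0.04578418  0.03803971]
```

Emit:
{"op": "drive_tool", "data": {"targets": [0, 0, 0.004, 0, 0, 0, 0, 0, 0, 0.008, 0, 0, 0, 0, 0, 0, 0.011, 0, 0, 0, 0, 0, 0, 0.013, 0, 0, 0, 0, 0, 0, 0.015, 0, 0, 0, 0, 0, 0, 0.0165, 0, 0, 0, 0, 0, 0, 0.0165, 0, 0, 0, 0]}}

```text
clock: 6.38
eef_pos: [481.9, -99.4, 166.1]
tcp_rot: [3.142, -0.0, -3.141]
contact_force: [-0.0, -0.6, -1.2]
opening: 0.212
```

Run:
```python
from h import *
s=sense(); print(s["clock"],s["eef_pos"],s["tcp_rot"],s["opening"],s["contact_force"],s["wrist_torque"])
```

```text
6.3833 [481.9024257  -99.42658737 166.06599761] [ 3.14151164e+00 -4.62568450e-04 -3.14140763e+00] 0.21157725150989287 [-0.02512895 -0.62650443 -1.17731156] [-0.02363201  0.0371322   0.06095098]
```

Plug is entering freely. I'm going down the last few millimetres.

Emit:
{"op": "drive_tool", "data": {"targets": [0, 0, 0.001, 0, 0, 0, 0, 0, 0, 0.002, 0, 0, 0, 0, 0, 0, 0.003, 0, 0, 0, 0, 0, 0, 0.003, 0, 0, 0, 0, 0, 0, 0.003, 0, 0, 0, 0]}}

```text
clock: 6.8
eef_pos: [482.2, -99.5, 164.4]
tcp_rot: [-3.141, 0.0, -3.141]
contact_force: [-4.5, 1.3, 14.5]
opening: 0.214
```

Run:
```python
from h import *
s=sense(); print(s["clock"],s["eef_pos"],s["tcp_rot"],s["opening"],s["contact_force"],s["wrist_torque"])
```

```text
6.8 [482.18393339 -99.49085724 164.40180438] [-3.14147534e+00  3.89340512e-04 -3.14144425e+00] 0.21415357838703006 [-4.50518643  1.3367772  14.49928773] [0.12086241 0.73228437 0.06533462]
```

The force rose to 14.5 N at the seated height (flange top 87). Releasing and lifting.

Emit:
{"op": "drive_tool", "data": {"targets": [0, 0, -0.002, 0, 0, 0, 0, 0, 0, -0.002, 0, 0, 0, 0.3, 0, 0, -0.002, 0, 0, 0, 0.5, 0, 0, -0.002, 0, 0, 0, 0.6, 0, 0, -0.002, 0, 0, 0, 0.6, 0, 0, -0.01, 0, 0, 0, 0.6, 0, 0, -0.03, 0, 0, 0, 0.6, 0, 0, -0.055, 0, 0, 0, 0.6, 0, 0, -0.08, 0, 0, 0, 0.6, 0, 0, -0.1, 0, 0, 0, 0.6, 0, 0, -0.1, 0, 0, 0, 1, 0, 0, -0.1, 0, 0, 0, 1]}}

```text
clock: 7.8
eef_pos: [482.6, -99.6, 264.8]
tcp_rot: [-3.141, 0.003, -3.141]
contact_force: [-0.5, 0.5, -0.3]
opening: 0.865
```

Run:
```python
from h import *
s=sense(); print(s["clock"],s["eef_pos"],s["tcp_rot"],s["opening"],s["contact_force"],s["wrist_torque"])
w=grab_frame("wrist"); t=grab_frame("top");g=grab_frame("side")
cv2.imwrite("pics/w4.png",np.hstack([cv2.resize(w["color"],(512,320)),cv2.resize(g["color"][200:360,300:420],(240,320))]))
print("pred flange top edge pts",[ (proj(w,[481+54*math.cos(a),-99+54*math.sin(a),87])*.8).round() for a in np.arange(0,6.3,1.57)],"knob",proj(w,[481,-99,117])*.8)
```

```text
7.8 [482.62294218 -99.55252693 264.81517781] [-3.14099275e+00  2.81681311e-03 -3.14137687e+00] 0.8646203441175794 [-0.48167387  0.50827061 -0.33662477] [ 0.01966298 -0.05430296  0.01262695]
pred flange top edge pts [array([257., 209.]), array([315., 156.]), array([257.,  96.]), array([198., 155.]), array([256., 209.])] knob [256.85362503 165.1357805 ]
```

View pics/w4.png

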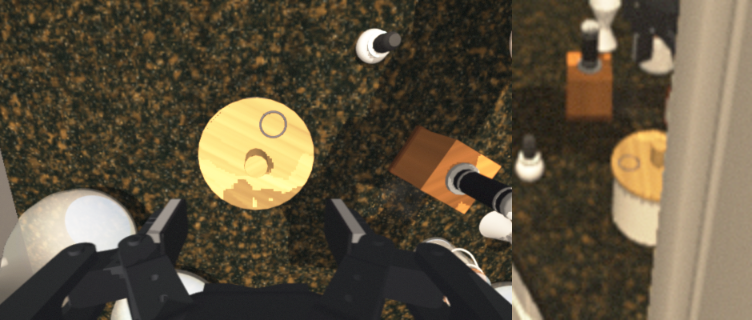

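The wrist view shows the lid with edges u 198..314 and v 97..210 (scaled), as predicted for a level lid at z 87. The knob is at (258,162) and the ring at (273,124). Next I go over the gauge and look.

Emit:
{"op": "drive_tool", "data": {"targets": [-0.003, 0.03, 0, 0, 0, 0, 1, -0.007, 0.065, 0, 0, 0, 0, 1, -0.011, 0.1, 0, 0, 0, 0, 1, -0.015, 0.135, 0, 0, 0, 0, 1, -0.019, 0.17, 0, 0, 0, 0, 1, -0.023, 0.2, 0, 0, 0, 0, 1, -0.023, 0.212, 0, 0, 0, 0, 1, -0.023, 0.212, 0, 0, 0, 0, 1, -0.023, 0.212, 0, 0, 0, 0, 1]}}

```text
clock: 8.7
eef_pos: [504.4, 112.5, 262.4]
tcp_rot: [-3.141, -0.002, -3.14]
contact_force: [0.3, -0.9, -0.3]
opening: 1.0
```

Run:
```python
from h import *
s=sense(); print(s["clock"],s["eef_pos"],s["tcp_rot"],s["opening"],s["contact_force"])
w=grab_frame("wrist"); cv2.imwrite("pics/w5.png",w["color"])
t=grab_frame("top");cv2.imwrite("pics/t5.png",t["color"])
for z in(70,104,141): print(z,proj(w,[508,113,z]))
```

```text
8.7 [504.40510501 112.51975676 262.44364031] [-3.14073115e+00 -1.94327506e-03 -3.13963208e+00] 0.9996692995334132 [ 0.31030654 -0.86566745 -0.31600143]
70 [320.76624701 197.07463749]
104 [320.92768367 210.15567595]
141 [321.16193622 229.15318807]
```

View pics/w5.png

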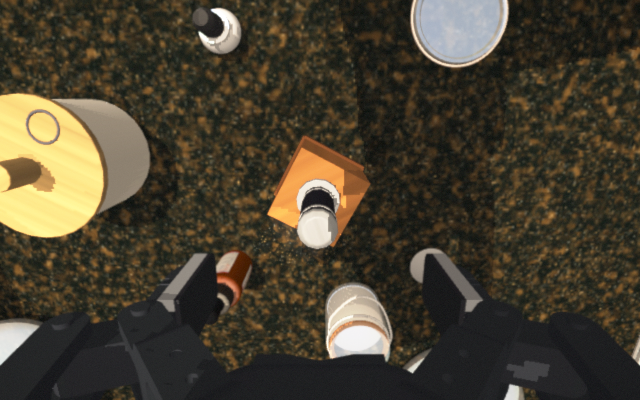

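The cap top is at (317,229) and the collar at (319,197), so the gauge is upright at about (508,111). The ring on the lid is at (43,127).

Run:
```python
from h import *
s=sense();w=grab_frame("wrist")
a,b=onz(w,317,229,141),onz(w,318.5,197.5,75);print(a,b,s["eef_pos"],"ring",onz(w,43,127,87))
print("move tool",tool([*(a/2+b/2)[:2],158]))
```

```text
[508.30909577 109.52327301 141.        ] [507.37219479 110.21929943  75.        ] [504.58814784 111.50222787 262.82539006] ring [452.06918857 -85.47084398  87.        ]
move tool [-0.00324841 -0.00140736  0.10498277]
```

Emit:
{"op": "drive_tool", "data": {"targets": [-0.003, -0.0015, 0.03, 0, 0, 0, 1, -0.003, -0.0015, 0.06, 0, 0, 0, 1, -0.003, -0.0015, 0.085, 0, 0, 0, 1, -0.003, -0.0015, 0.1, 0, 0, 0, 1, -0.003, -0.0015, 0.105, 0, 0, 0, 1, -0.003, -0.0015, 0.105, 0, 0, 0, 0.6, -0.003, -0.0015, 0.105, 0, 0, 0, 0.4, -0.003, -0.0015, 0.105, 0, 0, 0, 0.3, -0.003, -0.0015, 0.105, 0, 0, 0, 0, -0.003, -0.0015, 0.105, 0, 0, 0, 0, -0.003, -0.0015, 0.105, 0, 0, 0, 0, -0.003, -0.0015, 0.105, 0, 0, 0, 0], "force": 50}}

```text
clock: 9.85
eef_pos: [508.6, 111.1, 159.5]
tcp_rot: [3.141, 0.002, -3.141]
contact_force: [-1.8, -1.3, 6.7]
opening: 0.266
```

Run:
```python
from h import *
s=sense(); print(s["clock"],s["eef_pos"],s["tcp_rot"],s["opening"],s["contact_force"],s["wrist_torque"])
```

```text
9.85 [508.59849772 111.13163841 159.51616147] [ 3.14143447e+00  1.76916888e-03 -3.14116176e+00] 0.2661513370933988 [-1.77792929 -1.33329301  6.74383429] [-0.18239807  0.12221011  0.04658002]
```

Emit:
{"op": "drive_tool", "data": {"targets": [0, 0, -0.005, 0, 0, 0, 0, 0, 0, -0.02, 0, 0, 0, 0, 0, 0, -0.04, 0, 0, 0, 0, 0, 0, -0.065, 0, 0, 0, 0, 0, 0, -0.09, 0, 0, 0, 0, 0, 0, -0.11, 0, 0, 0, 0, 0, 0, -0.115, 0, 0, 0, 0, 0, 0, -0.115, 0, 0, 0, 0, 0, 0, -0.115, 0, 0, 0, 0]}}

```text
clock: 10.6
eef_pos: [507.6, 111.0, 272.8]
tcp_rot: [-3.141, -0.0, -3.141]
contact_force: [-0.2, -0.3, -1.7]
opening: 0.266
```

Run:
```python
from h import *
s=sense(); print(s["clock"],s["eef_pos"],s["tcp_rot"],s["opening"],s["contact_force"],s["wrist_torque"])
w=grab_frame("wrist"); g=grab_frame("side")
cv2.imwrite("pics/w6.png",np.hstack([cv2.resize(w["color"],(480,300)),cv2.resize(g["color"][130:280,270:420],(300,300),interpolation=cv2.INTER_CUBIC)]))
e=s["eef_pos"]
for d in (54+37,54-34+0,-40): pass
for z in(91-54,-34,-64,-94): p=[e[0],e[1],e[2]-54+(37 if z==37 else z)]; print(z,proj(w,p)*.75,(proj(g,p)-[270,130])*2+[480,0])
```

```text
10.6 [507.58304989 111.029722   272.81485334] [-3.14148941e+00 -4.08211242e-04 -3.14128182e+00] 0.2662818841780263 [-0.15375283 -0.34556799 -1.66161969] [ 0.06243499  0.01968188 -0.06178597]
37 [240.82581744 256.62236924] [618.10614165  87.66239112]
-34 [240.28745347 184.5423712 ] [616.74675525 135.33466031]
-64 [240.16962584 168.7997485 ] [616.20219323 154.42650697]
-94 [240.08142869 157.02356039] [615.67417919 172.93526115]
```

View pics/w6.png

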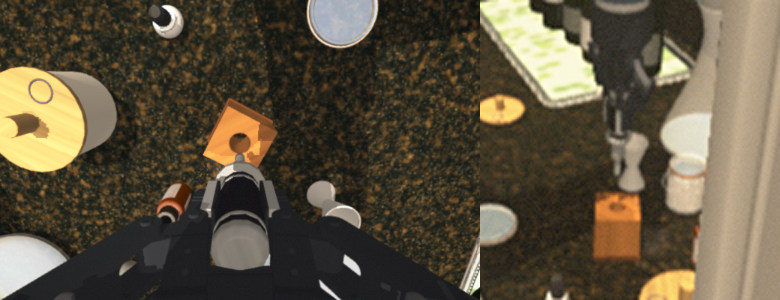

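The gauge is drawn clear and held upright; its tip is near (240,156), as predicted. Next I move above the ring.

Emit:
{"op": "drive_tool", "data": {"targets": [0.008, -0.02, 0, 0, 0, 0, 0, 0.018, -0.05, 0, 0, 0, 0, 0, 0.028, -0.08, 0, 0, 0, 0, 0, 0.038, -0.11, 0, 0, 0, 0, 0, 0.048, -0.14, 0, 0, 0, 0, 0, 0.054, -0.17, 0, 0, 0, 0, 0, 0.057, -0.19, 0, 0, 0, 0, 0, 0.057, -0.1955, 0.01, 0, 0, 0, 0, 0.057, -0.1955, 0.02, 0, 0, 0, 0, 0.057, -0.1955, 0.024, 0, 0, 0, 0, 0.057, -0.1955, 0.024, 0, 0, 0, 0, 0.057, -0.1955, 0.024, 0, 0, 0, 0]}}

```text
clock: 11.7
eef_pos: [450.9, -83.4, 248.5]
tcp_rot: [3.141, -0.002, -3.14]
contact_force: [0.7, 0.7, -1.5]
opening: 0.269
```

Run:
```python
from h import *
s=sense(); print(s["clock"],s["eef_pos"],s["tcp_rot"],s["opening"],s["contact_force"],s["wrist_torque"])
w=grab_frame("wrist")
cv2.imwrite("pics/w7.png",cv2.resize(w["color"][100:300,200:440],None,fx=3,fy=3,interpolation=cv2.INTER_CUBIC))
e=s["eef_pos"];f=lambda p:(proj(w,p)-[200,100])*3
print("tip",f([e[0],e[1],e[2]-148]),"axis on lid",f([e[0],e[1],87]),"ring",f([450.3,-84.5,87]), "lid left/right",f([481,-153,87]),f([481,-45,87]))
```

```text
11.7 [450.8971866  -83.38174242 248.53258614] [ 3.14101238e+00 -1.80741222e-03 -3.14015961e+00] 0.2689233849216008 [ 0.69822499  0.73090217 -1.45451836] [-0.06325853  0.01544817  0.02106429]
tip [359.85321432 329.23526655] axis on lid [359.70874216 311.69180194] ring [354.88964909 309.21526576] lid left/right [ 69.76841116 431.36142791] [519.30831661 432.09162617]
```

View pics/w7.png

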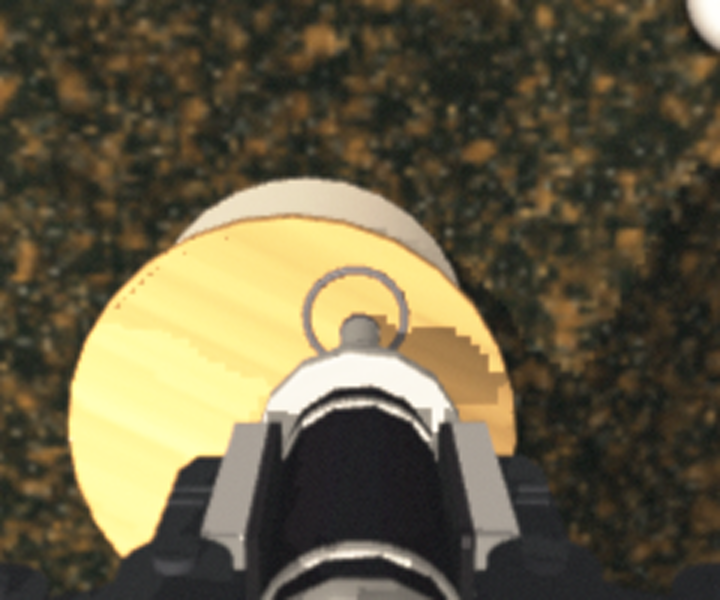

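The ring's centre is about (356,317) in the crop and the gauge axis meets the lid at about (360,312), 1 mm off each way. I take a force baseline, then correct and go down.

```bash
cat > avg.py <<'E'
from h import *
F=[];P=[]
for _ in range(20):
    grab_frame("top");s=sense();F.append(s["contact_force"]);P.append(s["eef_pos"])
print(s["clock"],"F",np.mean(F,0).round(2),np.std(F,0).round(2),"P",np.mean(P,0).round(2),"rot",s["tcp_rot"].round(4))
E
python3 avg.py
```

```text
12.75 F [-0.08 -0.08 -1.4 ] [0.4  0.45 0.57] P [451.15 -84.29 249.49] rot [ 3.1416e+00  1.0000e-04 -3.1414e+00]
```

Emit:
{"op": "drive_tool", "data": {"targets": [-0.001, -0.001, 0.002, 0, 0, 0, 0, -0.001, -0.001, 0.005, 0, 0, 0, 0, -0.001, -0.001, 0.008, 0, 0, 0, 0, -0.001, -0.001, 0.011, 0, 0, 0, 0, -0.001, -0.001, 0.014, 0, 0, 0, 0, -0.001, -0.001, 0.016, 0, 0, 0, 0, -0.001, -0.001, 0.017, 0, 0, 0, 0, -0.001, -0.001, 0.017, 0, 0, 0, 0]}}

```text
clock: 13.42
eef_pos: [452.0, -85.4, 232.3]
tcp_rot: [3.142, -0.0, -3.141]
contact_force: [-0.3, 0.9, 2.0]
opening: 0.269
```

```bash
python3 avg.py
```

```text
14.4167 F [-0.65  0.24  1.1 ] [0.39 0.56 0.45] P [452.06 -85.44 232.45] rot [-3.1416e+00  1.0000e-04 -3.1414e+00]
```

The spring is pushing 2.5 N, which is about 3.7 mm in. I'm going 3.3 mm further.

Emit:
{"op": "drive_tool", "data": {"targets": [0, 0, 0.001, 0, 0, 0, 0, 0, 0, 0.002, 0, 0, 0, 0, 0, 0, 0.003, 0, 0, 0, 0, 0, 0, 0.0033, 0, 0, 0, 0, 0, 0, 0.0033, 0, 0, 0, 0]}}

```text
clock: 14.83
eef_pos: [452.1, -85.4, 229.0]
tcp_rot: [-3.142, -0.0, -3.141]
contact_force: [-1.8, 0.8, 2.7]
opening: 0.264
```

```bash
python3 avg.py
python3 - <<'E'
from h import *
w=grab_frame("wrist");g=grab_frame("side")
cv2.imwrite("pics/w8.png",np.hstack([cv2.resize(w["color"][140:300,220:420],None,fx=2.5,fy=2.5,interpolation=cv2.INTER_CUBIC),cv2.resize(g["color"][200:360,300:420],(300,400),interpolation=cv2.INTER_CUBIC)]))
t=grab_frame("top");cv2.imwrite("pics/t8.png",t["color"])
E
```

```text
15.8333 F [-0.75  0.33  2.62] [0.63 0.43 0.45] P [452.07 -85.44 229.1 ] rot [-3.1416  0.     -3.1414]
```

View pics/w8.png

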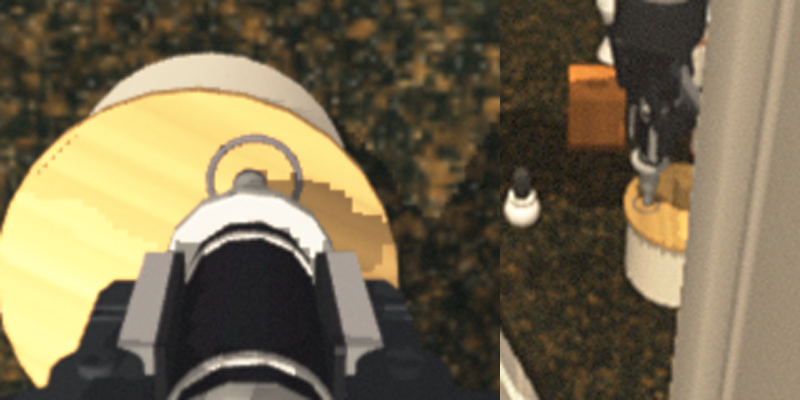

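```bash
python3 -c "
from h import *
print(sense()['clock']);print(sign_off())"
```

```text
15.9833
the job is handed in; nothing more can be done
None
```

I set the lid on the canister, released it, and handed the job in at 16.0 s with the gauge still held and pressing in the dark ring.

**Lid:** After release, its outline in the wrist picture matched a level, seated lid (flange top 87 mm) to about a pixel. The lowering force also rose at that height. The canister showed no visible shift in the pictures.

**Gauge:** It was held with the tool upright (tilt reading under 0.001 rad). The last wrist picture shows the plunger inside the ring.

**Plunger depth:** The force readings averaged 4.0 N above the free baseline, which puts the plunger about 7.5 mm in (±0.4 mm). The geometry from the arm height gives 6–7.4 mm. The two differ slightly, but both are near the 7 mm asked.

**Not checked:** I did not take a final measurement of each bystander. The ones in the last pictures looked untouched. One move was refused for a wrong row length and resent, with no effect.

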